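# Scan the red thread's stock label in the covered thread rack

## Task

Press the orange catch on the thread rack so that its sprung cover pops fully open, because the scanner cannot read through the smoked plastic. Take the handheld scanner out of its stand, point its nose squarely at the middle of the barcode label in front of the red spool from about 8 cm away, and hold it steady there for two seconds without touching the rack or its spools. Then lower the scanner fully back into its stand without dropping it, and leave the cover open and the other things on the table where they are.

Things in the scene. Friction and masses are not known exactly. Their poses are not given: they have to be found in the camera images.
- rack: fixed grey sheet-metal thread rack, 185 mm deep, 224 mm wide; origin on the table below its middle, x to its rear, y to its left, front (-x) facing the robot. Its deck slopes down to the front at 35 deg from a hinge line 70 mm behind the origin, 115 mm up, to a flat ledge 35 mm high with the catch. Three bays 73 mm apart across hold a red, a black and a white spool in any order, each with a barcode label in front
- cover (a joint): smoked cover, hinged along the deck's rear edge; 0 = latched shut, 1.62 rad = fully open. Once freed its weak spring (under 5 N) opens it in about 2 s; a hand in its way holds it up until it leaves. Shut, its top is 172 mm above the table; its front edge sweeps 22 mm forward, up to 250 mm, its rear edge 60 mm behind the rack. Open, it stands square to the slope and overhangs the deck
- catch_top (a point): centre of the top of the orange round push catch (32 mm across), on the ledge at the rack's front; press straight down 8 mm; about 5 N all the way down; the cover is freed after about 6 mm; it springs back
- label_red (a point): centre of the white barcode label (30 mm up the slope, 50 mm across) on the rack's deck in front of the red spool; z axis = square out of the label (35 deg from vertical, leaning to the rack's front), y axis = across the rack. The red spool stands on its slanting peg 69 mm further up the slope and is 52 mm high, square to the deck
- scanner_nose (a point): middle of the scanner's flat nose (amber window), where it looks out; z axis points from the nose back up the stick, so the scanner looks along -z. It reads a label 45 to 120 mm ahead. In the stand the nose points down
- scanner_grip (a point): grasp point on the scanner's axis, 112 mm behind its nose and 34 mm below its upper end. Straight grey stick 146 mm long, 34 mm (its x) by 28 mm (its y); grasp across the 28 mm. The black lowest 40 mm measure 38 x 30 mm. 0.13 kg
- scanner: the loose cordless stick scanner; its origin is the nose, axes as scanner_nose
- stand_floor (a point): centre of the inner floor of the scanner's fixed black desk stand (base 96x88 mm); axes as the stand, z up. The scanner stands nose down on it in an upright open-topped pocket 46 mm (x) by 38 mm (y) inside, its rim 51 mm above this floor; the x and y of scanner and stand agree to within 4 deg or so, and a half turn fits too
- masking_tape: cream masking-tape roll lying flat, 96 mm across, 25 mm high; loose bystander, origin at the middle of its underside
- glue_bottle: white glue bottle with orange cap, standing, 58 mm across, 158 mm high; loose bystander, origin at the middle of its underside
- sanding_block: wooden sanding block lying flat, 40x68x28 mm; loose bystander, origin at the middle of its underside
- marker_red: dark grey marker pen with red cap, lying flat, 123 mm long, 16 mm thick; loose bystander, origin at the middle of its underside

How it is judged:
On the way, in this order (a step that is already met when the one before it is completed fails the run):
1. the cover is open (value of joint cover above 1.45 rad), for 0.2 s.
2. the scanner looks squarely at the middle of the red spool's label and is held still for a second (value of joint cover above 1.4 rad and x of label_red in the frame of scanner_nose between -0.012 and 0.012 m and y of label_red in the frame of scanner_nose between -0.012 and 0.012 m and z of label_red in the frame of scanner_nose between -0.12 and -0.045 m and angle between the z axis of scanner_nose and the z axis of label_red, either way round below 0.26 rad and linear speed of scanner below 0.02 m/s and angular speed of scanner below 0.15 rad/s), for 1 s.
At the end, for the whole second after the job is handed in: The scanner stands at rest nose down on its stand's floor (nose within 10 mm of the middle and 6 mm of the floor, within 0.2 rad of upright) and is let go; the rack's cover is still open (over 1.4 rad) (horizontal distance between scanner_nose and stand_floor below 0.01 m and z of scanner_nose in the frame of stand_floor between -0.006 and 0.006 m and angle between scanner_nose's own z axis and vertical below 0.2 rad and linear speed of scanner below 0.01 m/s and value of joint cover above 1.4 rad); the robot touches nothing.
It fails at once if the scanner touches the rack, its cover, its spools or labels (over 1 N) (contact force between scanner and rack above 1 N or contact force between scanner and bay_red above 1 N or contact force between scanner and bay_black above 1 N or contact force between scanner and bay_white above 1 N).
It fails at once if the scanner is let go while its nose is more than 20 mm above its stand's floor (contact force between the fingers and scanner below 0.05 N and z of scanner_nose in the frame of stand_floor above 0.02 m).
It fails at once if a bystander is moved over 30 mm (distance of any of masking_tape, glue_bottle, sanding_block, marker_red from where it was at the start of the episode above 0.03 m).
It also fails if it takes over 64 s, if anything falls off the work surface, if the arm or the gripper's body presses on something with over 40 N, if the wrist force passes 120 N, or if a joint passes its speed limit or range.

## Robot

A 6-joint arm with a two-finger parallel gripper is mounted at the origin on a cart in front of the work surface, level with it; the furniture and walls round the work are solid. World frame = base frame: x ahead of the robot, y to its left, z up, the work surface at z = 0. Lengths are in m, angles in rad, forces in N, time in s.
With the tool pointing down it reaches from about 0.35 to 0.775 m from the base axis. Payload 7.3 kg.
Tool frame: the origin (TCP) lies midway between the tips of the shut fingers; the grasp point (between the pads) lies 19 mm behind it (ctrl.grip_point_offset is the distance from the TCP to the grasp point, in m); z points along the fingers, y is the line along which they close (so a half turn about z gives the same grasp; the last joint's range is limited). The gripper opens to 92 mm and grips with 3 to 60 N. Pads are 19 mm wide; open, the fingers measure 130 mm over their backs; the gripper's body (75 mm by 190 mm) begins 47 mm behind the grasp point.
Start: joints at [-1.471, 0.342, 1.524, -0, 1.275, -0.146], TCP at [0.128, -0.509, 0.227] pointing down, gripper open.
Joint ranges: [-2.53, 2.53], [-0.77, 2.02], [0.04, 2.7], [-1, 4.14], [0.28, 2.66], [-3.11, 3.11]. Speed limits (rad/s): [2.57, 2.57, 3.14, 3.14, 3.14, 3.14].

## Interface

Orientations are given as a unit quaternion [w, x, y, z].
In Python, from cell import status, vision, job, ctrl gives the robot as it stands.
- The arm moves only by the tool arm_command, never from a script. Its argument "series" is a list of rows, each an object of numbers: "dx", "dy", "dz": the shift along the tool's x, y, z in cm; "roll": the turn about the tool's z in degrees; "claw": the closure, from 0 (fully open) to 1 (shut). In form: [{"dx": .., "dy": .., "dz": .., "roll": .., "claw": ..}, ...]. A call has 1 to 20 rows; each row shifts and turns the commanded pose from where the row before left it, along the tool's axes as they then stand; what a row does not reach is not made up. A row lasts 1/10 s, in which the tool goes at most 50 mm and 8.59 degrees, less where a joint would pass 70% of its speed; a pose out of reach is approached as far as the arm can. A call is refused whole if a number of a shift passes 5 or a number of a turn 8.59, either way. A call with a gripper value outside its range is refused whole. The fingers move at their own pace and stop on an object; "force" is the grip in N (left out, the last holds). Time passes only in rows, so rows that do not move let the fingers close. It gives the time, the measured TCP pose, the force, the opening and the grip force at its end, in the units of the state.
- status.get_obs(): the state, without advancing time (a new reading comes with each control period).
- vision.read_camera(name): name is "scene" or "top" or "wrist"; returns a dict with "pixels" (384x512x3 uint8, red, green, blue), "mtx" (3x3 intrinsics, pixels), "k1" (the pictures are not rectified: a ray, as slopes to the right and down, at radius r is drawn at 1 + k1 r^2 times it, then the intrinsics apply), "pose" (4x4, takes a point from camera to world coordinates). Camera axes: x right, y up, looking along -z (the intrinsics and any distortion apply to the point x, -y, -z); pixel columns grow to the right and rows downward; lengths in m; the calibration is good to about 2 mm. A picture is of the moment at which its call begins. There is no depth.
- job.hand_in(): hands the job in; it is judged then, once.
The state is a dict: "t": time; "q": joint angles; "dq": joint speeds; "effort": joint torques, N m; "position": TCP position; "tcp_rot": TCP orientation; "ft_force": force on the tool from outside, world axes, zero at the start; "moment": the same for the moment, N m; "gripper_width": opening from 0.0 (shut) to 1.0 (fully open); "gripper_force": force on a finger pad.
Only numpy, scipy, OpenCV 4.12 (cv2) and the standard library are available. Lean on these libraries where they do the work, as an engineer would, in place of code of your own. Each camera call takes 0.05 s, during which the arm holds its last target. There are 200 camera calls.

## Working session

There is one attempt and no reset: what is moved stays moved. The work goes in short steps, Python scripts to look and compute and a tool call to move; the robot and the scene stay as the last step left them, time stands still between calls to the robot, and variables do not carry over. Pictures are saved under pics/ and viewed, at most 13 in all, crops included, and the job is handed in when it is done.

Besides the shell and the picture viewer there is one more tool, called after "Request:" in YAML: its name, and indented under it one key for each argument. arm_command: Moves the arm, as the interface text tells. Its arguments: {"type":"object","properties":{"series":{"type":"array","items":{"type":"object","properties":{"dx":{"type":"number"},"dy":{"type":"number"},"dz":{"type":"number"},"roll":{"type":"number"},"claw":{"type":"number"}}}},"force":{"type":"number"}},"required":["series"]}

```bash
ls; mkdir -p pics
python3 - <<'E'
from cell import status, vision, job, ctrl
import cv2, numpy as np
np.set_printoptions(precision=4,suppress=True)
print(status.get_obs()); print(ctrl.grip_point_offset, dir(ctrl))
for n in ["scene","top"]:
    c=vision.read_camera(n); np.save(f"pics/{n}0.npy",c,allow_pickle=True)
    cv2.imwrite(f"pics/{n}0.png",c["pixels"][:,:,::-1]); print(n,c["mtx"],c["k1"],c["pose"])
E
```

```text
pics
{'t': 0.0, 'q': array([-1.471 ,  0.3427,  1.525 , -0.    ,  1.2754, -0.146 ]), 'dq': array([ 0.0003,  0.0001, -0.0001,  0.0013, -0.0001, -0.0013]), 'effort': array([  0.0012, -43.1246, -24.4223,   0.0718,   0.0559,  -0.0001]), 'position': array([ 0.1277, -0.5088,  0.2261]), 'tcp_rot': array([-0.0008,  0.9925,  0.1226,  0.    ]), 'ft_force': array([-0.87  ,  0.7477,  0.5399]), 'moment': array([-0.0041, -0.0102,  0.0099]), 'gripper_force': 0.0, 'gripper_width': 1.0003397618315264}
0.0188 ['PlanningError', '__class__', '__delattr__', '__dict__', '__dir__', '__doc__', '__eq__', '__format__', '__ge__', '__getattribute__', '__getstate__', '__gt__', '__hash__', '__init__', '__init_subclass__', '__le__', '__lt__', '__module__', '__ne__', '__new__', '__reduce__', '__reduce_ex__', '__repr__', '__setattr__', '__sizeof__', '__str__', '__subclasshook__', '__weakref__', 'grip_point_offset']
scene [[413.2317   0.     259.6355]
 [  0.     413.2317 189.0227]
 [  0.       0.       1.    ]] 0.05216297966532416 [[ 0.6394  0.4067 -0.6525 -0.4676]
 [-0.7687  0.3178 -0.5551 -0.879 ]
 [-0.0184  0.8565  0.5159  0.8911]
 [ 0.      0.      0.      1.    ]]
top [[411.4399   0.     245.2889]
 [  0.     411.4399 189.3292]
 [  0.       0.       1.    ]] 0.0220178915004832 [[ 0.0132  0.9956 -0.0931  0.3776]
 [-0.9999  0.0122 -0.0115 -0.023 ]
 [-0.0103  0.0932  0.9956  1.3537]
 [ 0.      0.      0.      1.    ]]
```

View pics/scene0.png

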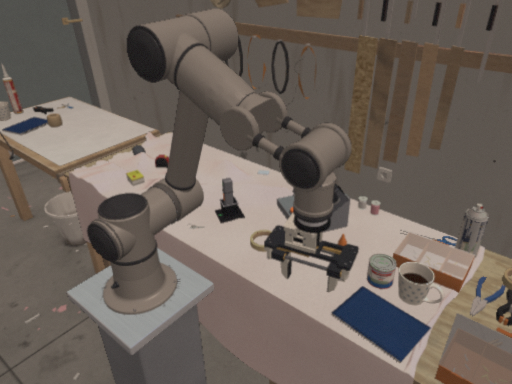

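View pics/top0.png

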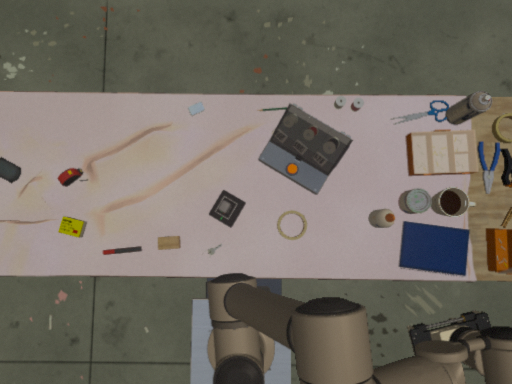

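The scene view shows the stand with the upright scanner at about (229,200) and the orange catch at (293,209). In the top view the rack is at about (305,148), the catch at (292,169), the stand at (228,208), the tape at (292,225), the glue bottle at (383,217), the sanding block at (169,242) and the marker at (122,250).

```bash
cat > h.py <<'E'
import numpy as np, cv2
from cell import status, vision
np.set_printoptions(precision=4,suppress=True)
def shot(n,name=None):
    c=vision.read_camera(n)
    if name: cv2.imwrite(f"pics/{name}.png",c["pixels"][:,:,::-1])
    return c
def ray(c,uv):
    M=np.array(c["mtx"]); xd=((uv[0]-M[0,2])/M[0,0],(uv[1]-M[1,2])/M[1,1])
    rd=np.hypot(*xd); r=rd
    for _ in range(20): r=rd/(1+c["k1"]*r*r)
    s=r/rd if rd>0 else 1
    P=np.array(c["pose"]); d=P[:3,:3]@np.array([xd[0]*s,-xd[1]*s,-1]); return P[:3,3],d/np.linalg.norm(d)
def onz(c,uv,z):
    o,d=ray(c,uv); return o+d*(z-o[2])/d[2]
def tri(a,b):
    (o1,d1),(o2,d2)=a,b
    t=np.linalg.lstsq(np.c_[d1,-d2],o2-o1,rcond=None)[0]
    p,q=o1+d1*t[0],o2+d2*t[1]; return (p+q)/2,np.linalg.norm(p-q)
def proj(c,p):
    P=np.array(c["pose"]); v=P[:3,:3].T@(np.array(p)-P[:3,3]); x=np.array([v[0],-v[1]])/-v[2]
    x=x*(1+c["k1"]*(x@x)); M=c["mtx"]; return np.array([M[0,0]*x[0]+M[0,2],M[1,1]*x[1]+M[1,2]])
def blobs(c,lo,hi,amin=15,roi=None):
    m=cv2.inRange(cv2.cvtColor(c["pixels"],cv2.COLOR_RGB2HSV),np.array(lo),np.array(hi))
    if roi: k=np.zeros_like(m); k[roi[1]:roi[3],roi[0]:roi[2]]=1; m*=k
    n,l,s,ce=cv2.connectedComponentsWithStats(m)
    return [(ce[i],s[i]) for i in range(1,n) if s[i,4]>=amin]
E
python3 - <<'E'
from h import *
t=np.load("pics/top0.npy",allow_pickle=True).item(); s=np.load("pics/scene0.npy",allow_pickle=True).item()
for n,c in (("t",t),("s",s)):
    for b in blobs(c,(5,170,140),(20,255,255),8): print(n,b)
    for b in blobs(c,(0,140,60),(4,255,255),8): print(n,"red",b)
im=t["pixels"][95:245,200:360,::-1]
cv2.imwrite("pics/crop1.png",cv2.resize(im,None,fx=3.9,fy=3.9,interpolation=cv2.INTER_CUBIC))
E
```

```text
t (array([291.9155, 168.2113]), array([288, 164,   9,   9,  71], dtype=int32))
t red (array([ 67.2266, 175.375 ]), array([ 58, 169,  22,  15, 128], dtype=int32))
t red (array([108.7297, 251.4324]), array([104, 250,  11,   4,  37], dtype=int32))
s (array([343.0667, 241.1333]), array([342, 237,   3,   8,  15], dtype=int32))
s red (array([11.7143, 84.7143]), array([10, 82,  4,  7, 14], dtype=int32))
s red (array([15.8125, 96.875 ]), array([14, 93,  4, 10, 16], dtype=int32))
s red (array([166.5556, 159.1111]), array([165, 158,   4,   4,   9], dtype=int32))
```

View pics/crop1.png

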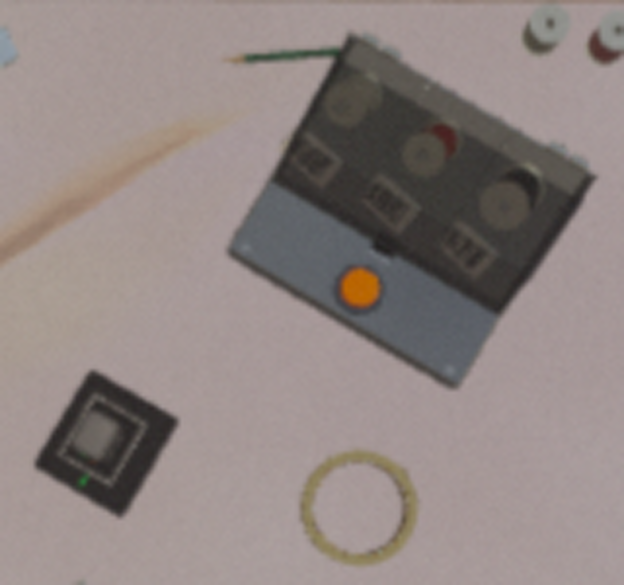

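Top view: the red spool is in the middle bay and its label is at crop (389,205). The front ledge corners are at crop (231,249) and (455,386), and the stand base corners at (95,371), (178,420), (121,516) and (37,466).

Run:
```python
from h import *
t=np.load("pics/top0.npy",allow_pickle=True).item(); s=np.load("pics/scene0.npy",allow_pickle=True).item()
f=lambda x,y:(200+(x+.5)/3.9-.5,95+(y+.5)/3.9-.5)
L=onz(t,f(231,249),.035);R=onz(t,f(455,386),.035)
yv=(L-R)/np.linalg.norm(L-R); xv=np.array([yv[1],-yv[0],0]); print("ledge",L,R,np.linalg.norm(L-R),"yaw",np.degrees(np.arctan2(xv[1],xv[0])))
O=(L+R)/2+xv*.0925; O[2]=0; print("O",O)
for b in blobs(s,(4,120,90),(22,255,255),5,(280,195,310,225)): print(b)
for z in(.04,.045,.05,.055): p=onz(t,(291.9,168.2),z); print("catch",p,(p-O)@xv,(p-O)@yv, proj(s,p))
# label on deck plane
n=-xv*np.sin(np.radians(35))+np.array([0,0,np.cos(np.radians(35))]); H=O+xv*.07+np.array([0,0,.115])
for uv in((389,205),(315,161),(468,250)):
  o,d=ray(t,f(*uv)); p=o+d*((H-o)@n)/(d@n); print("label",p,(p-O)@xv,(p-O)@yv)
print("n",n,"xv",xv)
c=[onz(t,f(*u),.006) for u in((95,371),(178,420),(121,516),(37,466))]
print("stand",np.mean(c,0),[np.linalg.norm(c[i]-c[i-1]) for i in range(4)],[np.degrees(np.arctan2(*(c[i]-c[i-1])[1::-1])) for i in range(4)])
g=onz(t,f(84,481),.01); print("led dir",g-np.mean(c,0))
c=[onz(t,f(*u),.055) for u in((97,393),(148,424),(112,484),(62,452))]
print("rim",np.mean(c,0),[np.linalg.norm(c[i]-c[i-1]) for i in range(4)])
print("scanner top",onz(t,f(96,436),.152))
for n,u in(("tape",(292,225)),("glue",(382,217))): print(n,onz(t,u,.02 if n=="tape" else .0))
```

```text
ledge [ 0.6018 -0.0504  0.035 ] [ 0.4898 -0.2358  0.035 ] 0.21651846689911117 yaw -31.127173417236623
O [ 0.625  -0.1909  0.    ]
(array([291.7333, 209.3333]), array([290, 207,   4,   5,  15], dtype=int32))
catch [ 0.5705 -0.1569  0.04  ] -0.0642468492320157 0.0009229023654798219 [293.53  210.061]
catch [ 0.5697 -0.1564  0.045 ] -0.06513883173874674 0.0009796488559133043 [293.3313 208.9675]
catch [ 0.569  -0.1559  0.05  ] -0.06603081424547788 0.001036395346346755 [293.1319 207.8701]
catch [ 0.5683 -0.1554  0.055 ] -0.066922796752209 0.0010931418367801547 [292.9318 206.7686]
label [ 0.634  -0.1776  0.0666] 0.0008080353362504936 0.016022391483406336
label [ 0.6697 -0.1174  0.0662] 0.0003077879623999913 0.08602678739677803
label [ 0.5975 -0.2413  0.0677] 0.002502681289516032 -0.05728835892182842
n [-0.491   0.2965  0.8192] xv [ 0.856  -0.5169  0.    ]
stand [0.4406 0.0508 0.006 ] [np.float64(0.09349304271133962), np.float64(0.08139894686201482), np.float64(0.09346781006490201), np.float64(0.08211610063128992)] [np.float64(-30.35900890346747), np.float64(-119.86007709400386), np.float64(150.08047628951513), np.float64(60.1550905564939)]
led dir [-0.0321  0.0191  0.004 ]
rim [0.4422 0.0506 0.055 ] [np.float64(0.055523358511618555), np.float64(0.04854890127697192), np.float64(0.05650832008282014), np.float64(0.04812768359437289)]
scanner top [0.4389 0.0517 0.152 ]
tape [ 0.3886 -0.1598  0.02  ]
glue [ 0.4188 -0.4549  0.    ]
```

Request:
arm_command:
  series:
    - {"roll":7.45,"claw":1}
    - {"roll":7.45,"claw":1}
    - {"roll":7.45,"claw":1}
    - {"roll":7.45,"claw":1}
    - {"roll":7.45,"claw":1}
    - {"roll":7.45,"claw":1}
    - {"dx":1.38,"dy":-3.78,"claw":1}
    - {"dx":1.38,"dy":-3.78,"claw":1}
    - {"dx":1.38,"dy":-3.78,"claw":1}
    - {"dx":1.38,"dy":-3.78,"claw":1}
    - {"dx":1.38,"dy":-3.78,"claw":1}
    - {"dx":1.38,"dy":-3.78,"claw":1}
    - {"dx":1.38,"dy":-3.78,"claw":1}
    - {"dx":1.38,"dy":-3.78,"claw":1}
    - {"dx":1.38,"dy":-3.78,"claw":1}
    - {"dx":1.38,"dy":-3.78,"claw":1}
    - {"dx":1.38,"dy":-3.78,"claw":1}
    - {"dx":1.38,"dy":-3.78,"claw":1}
    - {"dx":1.38,"dy":-3.78,"claw":1}
    - {"dx":1.38,"dy":-3.78,"claw":1}

```text
invalid input at $.series[0]: expected keys dx, dy, dz, roll, claw
```

Run:
```python
from h import *
c=shot("wrist"); np.save("pics/w1.npy",c,allow_pickle=True)
cv2.imwrite("pics/w1.png",c["pixels"][:,:,::-1]); print(c["mtx"],c["k1"],c["pose"])
o=status.get_obs(); print(o["position"],o["tcp_rot"],o["q"])
```

```text
[[312.2438   0.     258.7481]
 [  0.     312.2438 198.2586]
 [  0.       0.       1.    ]] 0.01616573394238412 [[ 0.2427  0.936   0.255   0.1968]
 [-0.9701  0.2348  0.0616 -0.4919]
 [-0.0022 -0.2624  0.965   0.384 ]
 [ 0.      0.      0.      1.    ]]
[ 0.1277 -0.5089  0.2262] [-0.0006  0.9925  0.1226  0.    ] [-1.471   0.3426  1.5248 -0.      1.2754 -0.146 ]
```

View pics/w1.png

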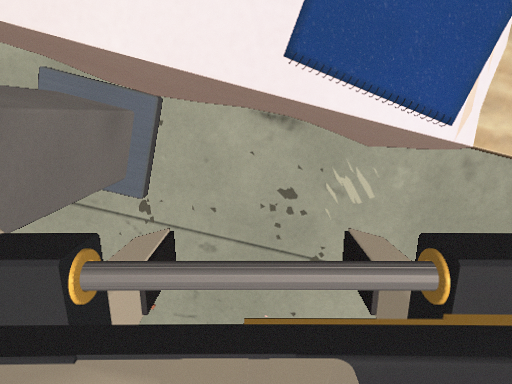

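The wrist view shows only the floor and the edge of the work surface, as the arm has not moved: every row needs all five keys.

Request:
arm_command:
  series:
    - {"dx":0,"dy":0,"dz":0,"roll":7.45,"claw":1}
    - {"dx":0,"dy":0,"dz":0,"roll":7.45,"claw":1}
    - {"dx":0,"dy":0,"dz":0,"roll":7.45,"claw":1}
    - {"dx":0,"dy":0,"dz":0,"roll":7.45,"claw":1}
    - {"dx":0,"dy":0,"dz":0,"roll":7.45,"claw":1}
    - {"dx":0,"dy":0,"dz":0,"roll":7.45,"claw":1}
    - {"dx":1.38,"dy":-3.78,"dz":0,"roll":0,"claw":1}
    - {"dx":1.38,"dy":-3.78,"dz":0,"roll":0,"claw":1}
    - {"dx":1.38,"dy":-3.78,"dz":0,"roll":0,"claw":1}
    - {"dx":1.38,"dy":-3.78,"dz":0,"roll":0,"claw":1}
    - {"dx":1.38,"dy":-3.78,"dz":0,"roll":0,"claw":1}
    - {"dx":1.38,"dy":-3.78,"dz":0,"roll":0,"claw":1}
    - {"dx":1.38,"dy":-3.78,"dz":0,"roll":0,"claw":1}
    - {"dx":1.38,"dy":-3.78,"dz":0,"roll":0,"claw":1}
    - {"dx":1.38,"dy":-3.78,"dz":0,"roll":0,"claw":1}
    - {"dx":1.38,"dy":-3.78,"dz":0,"roll":0,"claw":1}
    - {"dx":1.38,"dy":-3.78,"dz":0,"roll":0,"claw":1}
    - {"dx":1.38,"dy":-3.78,"dz":0,"roll":0,"claw":1}
    - {"dx":1.38,"dy":-3.78,"dz":0,"roll":0,"claw":1}
    - {"dx":1.38,"dy":-3.78,"dz":0,"roll":0,"claw":1}

```text
t: 2.15
position: [0.5646, -0.1508, 0.2264]
tcp_rot: [0.0, 0.965, -0.264, -0.0]
ft_force: [0.3, -1.7, 0.1]
gripper_width: 0.006
gripper_force: 0.0
```

Run:
```python
from h import *
c=shot("wrist","w2"); np.save("pics/w2.npy",c,allow_pickle=True)
for b in blobs(c,(5,170,140),(20,255,255),60): print(b, onz(c,b[0],.045))
o=status.get_obs(); print(o["position"],o["tcp_rot"],o["q"],o["ft_force"],o["gripper_width"])
```

```text
(array([261.596 , 171.7492]), array([248, 158,  28,  29, 646], dtype=int32)) [ 0.5707 -0.1575  0.045 ]
(array([266.6239, 276.4103]), array([265, 250,   4,  53, 117], dtype=int32)) [ 0.4572 -0.0977  0.045 ]
(array([248.0425, 319.8374]), array([  53,  314,  332,   11, 1765], dtype=int32)) [ 0.4168 -0.0471  0.045 ]
[ 0.5682 -0.1469  0.2261] [-0.0015  0.9649 -0.2625  0.0008] [-0.3852  0.456   1.3487  0.0033  1.3357  1.716 ] [-0.2566  3.7189 -0.6657] 0.0076398269785268235
```

View pics/w2.png

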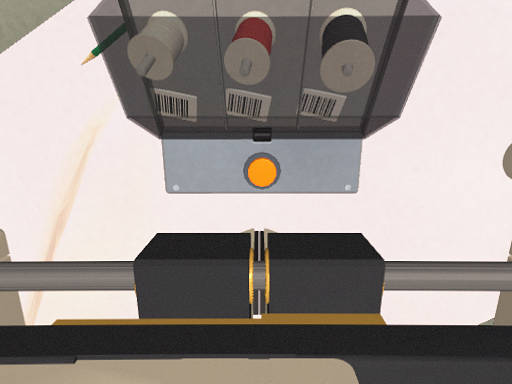

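The wrist view shows the rack square to the tool. The catch is at (262,172), and the red spool is in the middle with its label at (248,103).

Request:
arm_command:
  series:
    - {"dx":-0.1,"dy":0.7,"dz":3,"roll":0,"claw":1}
    - {"dx":0,"dy":0,"dz":4,"roll":0,"claw":1}
    - {"dx":0,"dy":0,"dz":4,"roll":0,"claw":1}
    - {"dx":0,"dy":0,"dz":3.5,"roll":0,"claw":1}
    - {"dx":0,"dy":0,"dz":2,"roll":0,"claw":1}
    - {"dx":0,"dy":0,"dz":0.6,"roll":0,"claw":1}
    - {"dx":0,"dy":0,"dz":0,"roll":0,"claw":1}
    - {"dx":0,"dy":0,"dz":0,"roll":0,"claw":1}

```text
t: 3.0
position: [0.5599, -0.1581, 0.0569]
tcp_rot: [0.0, 0.965, -0.264, 0.001]
ft_force: [0.2, 0.0, 0.4]
gripper_width: 0.009
gripper_force: 0.0
```

Request:
arm_command:
  series:
    - {"dx":0,"dy":-0.5,"dz":0.3,"roll":0,"claw":1}
    - {"dx":0,"dy":0,"dz":0.4,"roll":0,"claw":1}
    - {"dx":0,"dy":0,"dz":0.4,"roll":0,"claw":1}
    - {"dx":0,"dy":0,"dz":0.3,"roll":0,"claw":1}
    - {"dx":0,"dy":0,"dz":0.3,"roll":0,"claw":1}
    - {"dx":0,"dy":0,"dz":0,"roll":0,"claw":1}

```text
t: 3.6
position: [0.5624, -0.1533, 0.0402]
tcp_rot: [-0.0, 0.965, -0.264, 0.001]
ft_force: [-0.9, 3.1, 11.8]
gripper_width: 0.005
gripper_force: 4.9
```

Request:
arm_command:
  series:
    - {"dx":0,"dy":0,"dz":0,"roll":0,"claw":1}
    - {"dx":-1,"dy":0,"dz":-2,"roll":0,"claw":1}
    - {"dx":-3,"dy":0,"dz":-3,"roll":0,"claw":1}
    - {"dx":-4,"dy":0,"dz":-3,"roll":0,"claw":1}
    - {"dx":-4,"dy":0,"dz":-3,"roll":0,"claw":1}
    - {"dx":-2,"dy":0,"dz":-4,"roll":0,"claw":0.5}
    - {"dx":0,"dy":0,"dz":-4,"roll":0,"claw":0}
    - {"dx":0,"dy":0,"dz":0,"roll":0,"claw":0}
    - {"dx":0,"dy":0,"dz":0,"roll":0,"claw":0}
    - {"dx":0,"dy":0,"dz":0,"roll":0,"claw":0}
    - {"dx":0,"dy":0,"dz":0,"roll":0,"claw":0}
    - {"dx":0,"dy":0,"dz":0,"roll":0,"claw":0}
    - {"dx":0,"dy":0,"dz":0,"roll":0,"claw":0}
    - {"dx":0,"dy":0,"dz":0,"roll":0,"claw":0}

```text
t: 5.0
position: [0.4411, -0.0821, 0.2283]
tcp_rot: [0.0, 0.965, -0.264, -0.0]
ft_force: [-0.5, 0.0, 0.4]
gripper_width: 0.744
gripper_force: 0.0
```

Run:
```python
from h import *
c=shot("wrist"); t=shot("top")
np.save("pics/w3.npy",c,allow_pickle=True); np.save("pics/t3.npy",t,allow_pickle=True)
a=c["pixels"][:,:,::-1]; b=cv2.resize(t["pixels"][95:245,200:360,::-1],(409,384),interpolation=cv2.INTER_CUBIC)
cv2.imwrite("pics/p3.png",cv2.resize(np.hstack([a,b]),(800,334),interpolation=cv2.INTER_AREA))
o=status.get_obs(); print(o["position"],o["tcp_rot"],o["t"],o["gripper_width"])
```

```text
[ 0.4412 -0.0821  0.2285] [ 0.      0.9645 -0.264  -0.0002] 5.1 0.8300928812183598
```

View pics/p3.png

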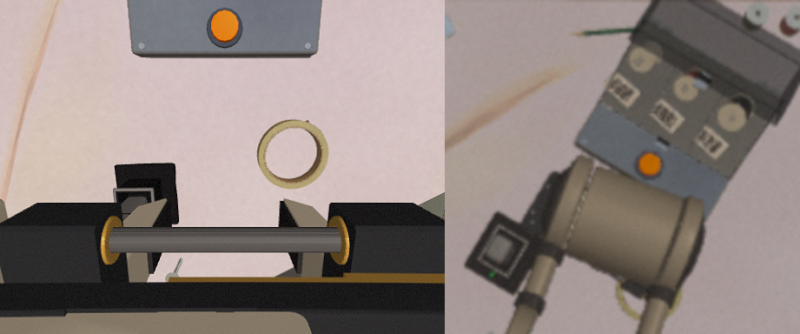

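The cover is swinging open. The catch is at (225,28) and the stand, partly hidden by a finger, is at (145,195). I'll back off to look at the stand and the label.

Request:
arm_command:
  series:
    - {"dx":-2.5,"dy":-1.9,"dz":0,"roll":0,"claw":0}
    - {"dx":-2.5,"dy":-1.9,"dz":0,"roll":0,"claw":0}
    - {"dx":-2.5,"dy":-1.9,"dz":0,"roll":0,"claw":0}
    - {"dx":-2.5,"dy":-1.9,"dz":0,"roll":0,"claw":0}
    - {"dx":-2.5,"dy":-1.9,"dz":0,"roll":0,"claw":0}
    - {"dx":-2.4,"dy":-1.7,"dz":0,"roll":0,"claw":0}
    - {"dx":0,"dy":0,"dz":0,"roll":0,"claw":0}
    - {"dx":0,"dy":0,"dz":0,"roll":0,"claw":0}
    - {"dx":0,"dy":0,"dz":0,"roll":0,"claw":0}
    - {"dx":0,"dy":0,"dz":0,"roll":0,"claw":0}

```text
t: 6.1
position: [0.3704, 0.0894, 0.2287]
tcp_rot: [0.0, 0.964, -0.265, 0.0]
ft_force: [0.1, 0.5, 0.2]
gripper_width: 1.0
gripper_force: 0.0
```

Run:
```python
from h import *
c=shot("wrist"); t=shot("top")
np.save("pics/w4.npy",c,allow_pickle=True); np.save("pics/t4.npy",t,allow_pickle=True)
a=c["pixels"][:,:,::-1]; b=cv2.resize(t["pixels"][95:195,250:360,::-1],(422,384),interpolation=cv2.INTER_CUBIC)
cv2.imwrite("pics/p4.png",np.hstack([a[:300,:380],b[:300]]))
o=status.get_obs(); print(o["position"],o["tcp_rot"],o["t"],o["gripper_width"])
```

```text
[0.3703 0.0895 0.2286] [ 0.0001  0.9643 -0.2647 -0.    ] 6.2 0.9986403768911982
```

View pics/p4.png

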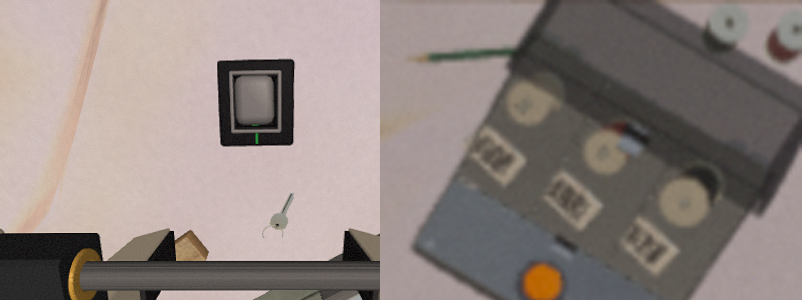

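The wrist view shows the stand base from (218,60) to (294,146), the rim from (230,71) to (282,131), and the scanner's top centred near (255,99). In the top crop the cover is open and the red label is at about (572,203).

Run:
```python
from h import *
L=lambda n:np.load(f"pics/{n}.npy",allow_pickle=True).item()
t=L("t4");w=L("w4");w2=L("w2");s=L("top0")
# stand
c=[onz(w,u,.006) for u in((218,60),(294,60),(294,146),(220,146))]; print("base",np.mean(c,0),[np.linalg.norm(c[i]-c[i-1]) for i in range(4)],[np.degrees(np.arctan2(*(c[i]-c[i-1])[1::-1])) for i in range(4)])
c=[onz(w,u,.056) for u in((230,71),(281,71),(282,131),(231,132))]; print("rim",np.mean(c,0),[np.linalg.norm(c[i]-c[i-1]) for i in range(4)])
g=w["pixels"].astype(int); roi=g[60:146,218:294]
m=np.zeros(g.shape[:2],np.uint8); m[76:125,238:272]=(g[76:125,238:272].min(2)>95)
ys,xs=np.nonzero(m); print("scanner mask bbox",xs.min(),xs.max(),ys.min(),ys.max(),xs.mean(),ys.mean()); print(g[60:146:3,255].mean(1)); print(g[99,218:294:3].mean(1))
print("scan top",onz(w,((235+275)/2,(74+124)/2),.15))
# label
hsv=cv2.cvtColor(t["pixels"],cv2.COLOR_RGB2HSV); r=t["pixels"][137:160,288:312].min(2); 
yy,xx=np.nonzero(r>120); rc=cv2.minAreaRect(np.c_[xx+288,yy+137].astype(np.float32)); print(rc)
lt=(250+192.5/3.836-.5,95+203.5/3.84-.5); print(lt)
O=np.array([.625,-.1909,0]);a=np.radians(-31.1);xv=np.array([np.cos(a),np.sin(a),0]);yv=np.array([-xv[1],xv[0],0])
p,e=tri(ray(t,lt),ray(w2,(248,103))); print("label tri",p,e,(p-O)@xv,(p-O)@yv)
n=-xv*np.sin(np.radians(35))+np.array([0,0,np.cos(np.radians(35))]); H=O+xv*.07+np.array([0,0,.115])
for c,u in((t,lt),(w2,(248,103))):
  o,d=ray(c,u); p=o+d*((H-o)@n)/(d@n); print("plane",p,(p-O)@xv,(p-O)@yv)
# front ledge corners in w2 for rack pose
A,B=onz(w2,(168,192),.035),onz(w2,(358,192),.035); print("ledge w2",A,B,np.linalg.norm(A-B),np.degrees(np.arctan2(*(A-B)[1::-1]))-90,(A+B)/2+xv*.0925)
```

```text
base [0.4413 0.051  0.006 ] [np.float64(0.09565206685637444), np.float64(0.08540905670609006), np.float64(0.09569259596138248), np.float64(0.08934197271150059)] [np.float64(-31.320581904282093), np.float64(-120.7241548892569), np.float64(151.03478452688276), np.float64(59.2754459100297)]
rim [0.4424 0.0505 0.056 ] [np.float64(0.05875688152582084), np.float64(0.05023982288518575), np.float64(0.0577833366453938), np.float64(0.052847814662678225)]
scanner mask bbox 238 271 76 119 255.12611275964392 97.29525222551929
[ 31.      33.3333  37.3333  26.6667 125.3333  67.3333 116.6667 132.
 130.6667 131.     126.6667 125.6667 125.     121.3333 115.6667 120.
 117.     118.3333 115.3333 108.3333  91.      64.      16.3333  76.3333
  86.3333  49.      53.6667  47.6667  12.6667]
[ 95.      27.3333  19.6667  30.3333  93.3333  62.3333  80.6667  99.
 116.3333 116.     117.6667 116.3333 119.     120.     127.3333 129.3333
 126.3333 113.6667  92.      23.3333 102.3333  72.3333  26.      31.3333
  32.3333  74.6667]
scan top [0.4415 0.0509 0.15  ]
((302.57989501953125, 145.50772094726562), (14.287365913391113, 6.461622714996338), 68.96248626708984)
(299.6824817518248, 147.49479166666669)
label tri [ 0.6403 -0.1823  0.0319] 0.0012302374504124167 0.008675161574734828 0.015234582900631902
plane [ 0.633  -0.1786  0.0664] 0.0005492008036926626 0.014663090779987982
plane [ 0.639  -0.1824  0.0713] 0.007644508186914463 0.014523452155915864
ledge w2 [ 0.6036 -0.0519  0.035 ] [ 0.4921 -0.2401  0.035 ] 0.2187862461211729 -30.641162675462454 [ 0.6271 -0.1938  0.035 ]
```

Request:
arm_command:
  series:
    - {"dx":4,"dy":-0.1,"dz":0,"roll":0,"claw":0}
    - {"dx":3,"dy":-0.1,"dz":0,"roll":0,"claw":0}
    - {"dx":1.1,"dy":-0.1,"dz":0,"roll":0,"claw":0}
    - {"dx":0,"dy":0,"dz":0,"roll":0,"claw":0}
    - {"dx":0,"dy":0,"dz":2,"roll":0,"claw":0}
    - {"dx":0,"dy":0,"dz":4,"roll":0,"claw":0}
    - {"dx":0,"dy":0,"dz":4,"roll":0,"claw":0}
    - {"dx":0,"dy":0,"dz":2,"roll":0,"claw":0}
    - {"dx":0,"dy":0,"dz":1.1,"roll":0,"claw":0}
    - {"dx":0,"dy":0,"dz":0,"roll":0,"claw":0}
    - {"dx":0,"dy":0,"dz":0,"roll":0,"claw":0}

```text
t: 7.3
position: [0.4408, 0.0518, 0.0981]
tcp_rot: [0.0, 0.965, -0.264, -0.0]
ft_force: [0.4, 0.8, -0.7]
gripper_width: 1.001
gripper_force: 0.0
```

Request:
arm_command:
  series:
    - {"dx":0,"dy":0,"dz":0,"roll":0,"claw":1}
    - {"dx":0,"dy":0,"dz":0,"roll":0,"claw":1}
    - {"dx":0,"dy":0,"dz":0,"roll":0,"claw":1}
    - {"dx":0,"dy":0,"dz":0,"roll":0,"claw":1}
    - {"dx":0,"dy":0,"dz":0,"roll":0,"claw":1}
    - {"dx":0,"dy":0,"dz":0,"roll":0,"claw":1}
    - {"dx":0,"dy":0,"dz":0,"roll":0,"claw":1}
    - {"dx":0,"dy":0,"dz":0,"roll":0,"claw":1}
    - {"dx":0,"dy":0,"dz":0,"roll":0,"claw":1}
    - {"dx":0,"dy":0,"dz":0,"roll":0,"claw":1}
    - {"dx":0,"dy":0,"dz":0,"roll":0,"claw":1}
    - {"dx":0,"dy":0,"dz":0,"roll":0,"claw":1}
  force: 20

```text
t: 8.5
position: [0.4412, 0.0515, 0.0976]
tcp_rot: [0.0, 0.965, -0.264, -0.0]
ft_force: [-0.3, 0.2, -0.8]
gripper_width: 0.306
gripper_force: 19.8
```

Request:
arm_command:
  series:
    - {"dx":0,"dy":0,"dz":-0.5,"roll":0,"claw":1}
    - {"dx":0,"dy":0,"dz":-1,"roll":0,"claw":1}
    - {"dx":0,"dy":0,"dz":-1,"roll":0,"claw":1}
    - {"dx":0,"dy":0,"dz":-0.4,"roll":0,"claw":1}
    - {"dx":0,"dy":0,"dz":0,"roll":0,"claw":1}
    - {"dx":-0.5,"dy":0,"dz":0,"roll":0,"claw":1}
    - {"dx":-0.5,"dy":0,"dz":0,"roll":0,"claw":1}
    - {"dx":-0.5,"dy":0,"dz":0,"roll":0,"claw":1}
    - {"dx":-0.5,"dy":0,"dz":0,"roll":0,"claw":1}
    - {"dx":-0.5,"dy":0,"dz":0,"roll":0,"claw":1}
    - {"dx":-0.5,"dy":0,"dz":0,"roll":0,"claw":1}
    - {"dx":0,"dy":0,"dz":0,"roll":0,"claw":1}

```text
t: 9.7
position: [0.4145, 0.0673, 0.1266]
tcp_rot: [-0.0, 0.965, -0.264, -0.001]
ft_force: [1.6, 0.2, 0.1]
gripper_width: 0.305
gripper_force: 20.0
```

Run:
```python
from h import *
c=shot("wrist"); s=shot("scene")
a=c["pixels"][:,:,::-1]; b=cv2.resize(s["pixels"][130:250,170:270,::-1],(320,384),interpolation=cv2.INTER_CUBIC)
cv2.imwrite("pics/p5.png",cv2.resize(np.hstack([a,b]),(800,369)))
o=status.get_obs(); print(o["position"],o["ft_force"],o["t"],o["gripper_width"])
```

```text
[0.4145 0.0671 0.1264] [ 1.1725 -0.6783 -0.9746] 9.8 0.3087745744972001
```

View pics/p5.png

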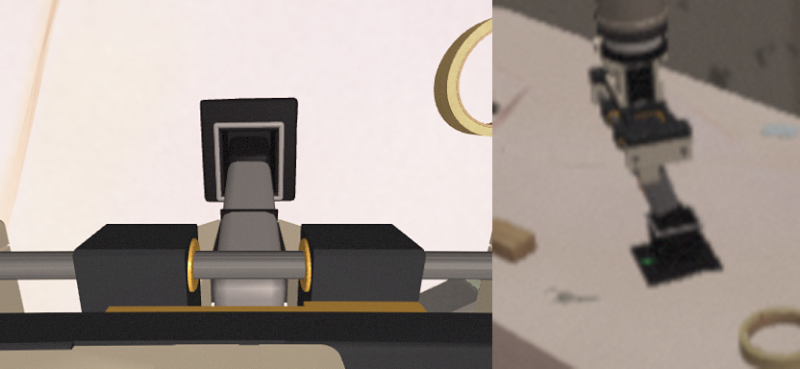

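The scanner is pivoting as planned: the wrist view shows it leaning, with its body from (250,165) down to (250,300), at low force. I'll go on tilting.

Request:
arm_command:
  series:
    - {"dx":-0.5,"dy":0,"dz":0,"roll":0,"claw":1}
    - {"dx":-0.5,"dy":0,"dz":0,"roll":0,"claw":1}
    - {"dx":-0.5,"dy":0,"dz":0,"roll":0,"claw":1}
    - {"dx":-0.5,"dy":0,"dz":0,"roll":0,"claw":1}
    - {"dx":-0.5,"dy":0,"dz":0,"roll":0,"claw":1}
    - {"dx":-0.5,"dy":0,"dz":0,"roll":0,"claw":1}
    - {"dx":-0.2,"dy":0,"dz":0,"roll":0,"claw":1}
    - {"dx":0,"dy":0,"dz":0,"roll":0,"claw":1}
    - {"dx":0,"dy":0,"dz":0,"roll":0,"claw":1}
    - {"dx":0,"dy":0,"dz":-2,"roll":0,"claw":1}
    - {"dx":0,"dy":0,"dz":-4,"roll":0,"claw":1}
    - {"dx":0,"dy":0,"dz":-4,"roll":0,"claw":1}
    - {"dx":0,"dy":0,"dz":-2,"roll":0,"claw":1}
    - {"dx":0,"dy":0,"dz":0,"roll":0,"claw":1}
    - {"dx":0,"dy":0,"dz":0,"roll":0,"claw":1}
    - {"dx":0,"dy":0,"dz":0,"roll":0,"claw":1}

```text
t: 11.4
position: [0.3866, 0.0831, 0.245]
tcp_rot: [0.001, 0.965, -0.264, -0.002]
ft_force: [0.1, -0.7, -1.9]
gripper_width: 0.3
gripper_force: 20.0
```

Run:
```python
from h import *
c=shot("wrist"); s=shot("scene"); np.save("pics/w6.npy",c,allow_pickle=True); np.save("pics/s6.npy",s,allow_pickle=True)
a=c["pixels"][:,:,::-1]; b=cv2.resize(s["pixels"][100:220,150:250,::-1],(320,384),interpolation=cv2.INTER_CUBIC)
cv2.imwrite("pics/p6.png",cv2.resize(np.hstack([a,b]),(800,369)))
o=status.get_obs(); print(o["position"],o["tcp_rot"],o["ft_force"],o["t"],o["gripper_width"])
```

```text
[0.387  0.0831 0.2452] [ 0.0005  0.9645 -0.264  -0.0017] [-0.4162  0.2166 -0.2506] 11.5 0.3080345042391861
```

View pics/p6.png

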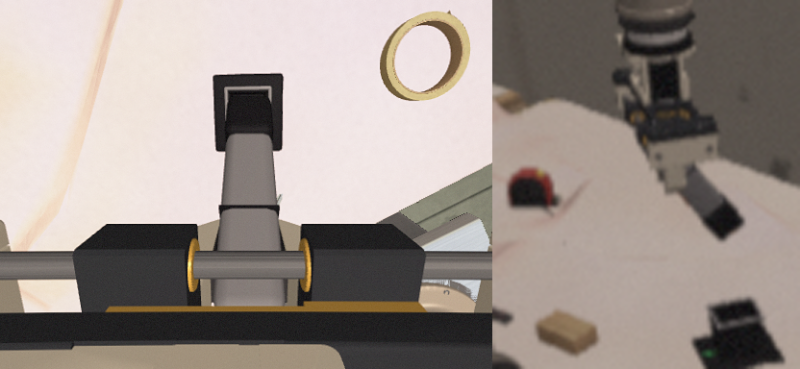

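The scanner is held leaning, nose at about display (250,97) and the black/grey boundary at about (250,133). Now for the tilt and the reading pose.

Run:
```python
from h import *
w=np.load("pics/w6.npy",allow_pickle=True).item()
g=w["pixels"].astype(int).mean(2); print(g[85:150:1,255:262].mean(1).round())
from scipy.spatial.transform import Rotation as R
q=np.array([.0005,.9645,-.264,-.0017]); Rm=R.from_quat(np.r_[q[1:],q[0]]).as_matrix(); tcp=np.array([.387,.0831,.2452]); G=tcp-Rm[:,2]*.0188
for th in range(26,44,2):
  a=np.radians(th); ax=Rm@[np.sin(a),0,np.cos(a)]; up=Rm@[np.cos(a),0,-np.sin(a)]
  print(th,proj(w,G+ax*.112+up*.019),proj(w,G+ax*.072+up*.018))
O=np.array([.626,-.192,0]);b=np.radians(-30.9);xv=np.array([np.cos(b),np.sin(b),0])
lab=np.array([.6355,-.180,.0685])
```

```text
[ 41.  42.  41.  37.  76. 138. 163. 138.  94.  37.  26.  19.  10.  27.
  37.  22.  26.  25.  26.  26.  25.  28.  28.  27.  27.  25.  26.  28.
  27.  27.  29.  26.  29.  29.  26.  26.  28.  25.  25.  27.  26.  28.
  28.  27.  29.  32.  34.  38.  40.  40.  43.  38.  35.  53.  98. 122.
 124. 126. 124. 125. 126. 124. 125. 125. 124.]
26 [259.1267 119.5145] [259.1875 151.219 ]
28 [259.1279 114.9344] [259.1893 148.3611]
30 [259.1293 110.3464] [259.1913 145.5495]
32 [259.1309 105.7506] [259.1936 142.7872]
34 [259.1327 101.1473] [259.196  140.0775]
36 [259.1349  96.5369] [259.1987 137.4238]
38 [259.1372  91.9202] [259.2015 134.8299]
40 [259.1399  87.2981] [259.2046 132.2999]
42 [259.1428  82.6718] [259.208  129.8381]
```

Request:
arm_command:
  series:
    - {"dx":1.2,"dy":0.6,"dz":0,"roll":0,"claw":1}
    - {"dx":2.2,"dy":1.0,"dz":0,"roll":0,"claw":1}
    - {"dx":2.5,"dy":1.1,"dz":0,"roll":0,"claw":1}
    - {"dx":2.5,"dy":1.1,"dz":0,"roll":0,"claw":1}
    - {"dx":2.5,"dy":1.1,"dz":0,"roll":0,"claw":1}
    - {"dx":2.5,"dy":1.1,"dz":0,"roll":0,"claw":1}
    - {"dx":2.5,"dy":1.1,"dz":0,"roll":0,"claw":1}
    - {"dx":2.5,"dy":1.1,"dz":0,"roll":0,"claw":1}
    - {"dx":2.2,"dy":1.0,"dz":0.5,"roll":0,"claw":1}
    - {"dx":1.4,"dy":0.7,"dz":0.5,"roll":0,"claw":1}
    - {"dx":0,"dy":0,"dz":0,"roll":0,"claw":1}
    - {"dx":0,"dy":0,"dz":0,"roll":0,"claw":1}
    - {"dx":0,"dy":0,"dz":0,"roll":0,"claw":1}

```text
t: 12.8
position: [0.5264, -0.1135, 0.2368]
tcp_rot: [-0.0, 0.965, -0.264, -0.0]
ft_force: [-0.3, -0.2, -0.5]
gripper_width: 0.302
gripper_force: 20.0
```

Run:
```python
from h import *
c=shot("wrist"); np.save("pics/w7.npy",c,allow_pickle=True); s=shot("scene");t=shot("top")
b=cv2.resize(s["pixels"][150:270,230:370,::-1],(320,274),interpolation=cv2.INTER_CUBIC)
im=np.zeros((384,832,3),np.uint8); im[:,:512]=c["pixels"][:,:,::-1]; im[:274,512:]=b
cv2.imwrite("pics/p7.png",im[:,:800])
o=status.get_obs(); print(o["position"],o["tcp_rot"],o["ft_force"],o["t"],o["gripper_width"])
```

```text
[ 0.5266 -0.1135  0.2372] [ 0.      0.9646 -0.2635  0.0003] [-0.3904 -0.3191 -1.6777] 12.95 0.30467505455111166
```

View pics/p7.png

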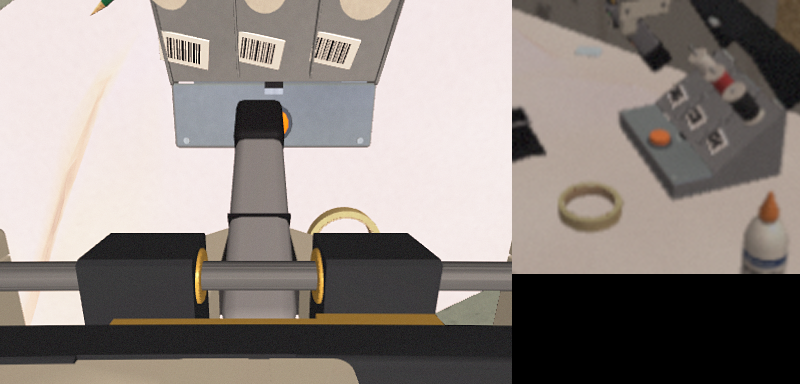

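The wrist view shows the red spool's label with its centre at about (261,51) and the ledge front corners at (177,147) and (370,147). The scene crop shows the scanner clear of the rack.

Run:
```python
from h import *
from scipy.spatial.transform import Rotation as R
L=lambda n:np.load(f"pics/{n}.npy",allow_pickle=True).item()
w=L("w7");t=L("t4")
m=np.zeros((384,512),np.uint8); m[22:80,230:295]=(w["pixels"][22:80,230:295].min(2)>165)*255
m=cv2.morphologyEx(m,cv2.MORPH_CLOSE,np.ones((9,9))); cs=max(cv2.findContours(m,0,1)[0],key=cv2.contourArea); rc=cv2.minAreaRect(cs); print(rc, [p.tolist() for p in cv2.boxPoints(rc)])
u=rc[0]
A,B=onz(w,(177,147),.035),onz(w,(370,147),.035); yv=(A-B)/np.linalg.norm(A-B); xv=np.array([yv[1],-yv[0],0]); O=(A+B)/2+xv*.0925; O[2]=0
print("O",O,np.linalg.norm(A-B),np.degrees(np.arctan2(xv[1],xv[0])))
C=onz(w,(262,82.5),.035); print("ledge rear x",(C-O)@xv)
n=-xv*np.sin(np.radians(35))+np.array([0,0,np.cos(np.radians(35))]); H=O+xv*.07+np.array([0,0,.115])
lt=(299.7,147.5); P=[]
for c,v in((t,lt),(w,u)):
  o,d=ray(c,v); p=o+d*((H-o)@n)/(d@n); P.append(p); print("plane",p,(p-O)@xv,(p-O)@yv)
p,e=tri(ray(t,lt),ray(w,u)); print("tri",p,e,(p-H)@n)
lab=np.mean(P,0); ob=status.get_obs(); q=ob["tcp_rot"]; Rm=R.from_quat(np.r_[q[1:],q[0]]).as_matrix(); tcp=ob["position"]
a=np.radians(35.3); nz=-(Rm@[np.sin(a),0,np.cos(a)])
tgt=lab+.192*nz+Rm[:,2]*.0188; print("angle",np.degrees(np.arccos(nz@n)),"delta tool cm",100*Rm.T@(tgt-tcp))
```

```text
((259.0705871582031, 49.68235778808594), (46.85698318481445, 30.58719825744629), 12.528807640075684) [[232.88235473632812, 59.5294189453125], [239.5176544189453, 29.670591354370117], [285.2588195800781, 39.835296630859375], [278.62353515625, 69.69412231445312]]
O [ 0.6265 -0.1916  0.    ] 0.2201162662433631 -30.625287131726928
ledge rear x -0.02326163135413613
plane [ 0.6332 -0.1788  0.0655] -0.0007593588516601073 0.014381078602615992
plane [ 0.6377 -0.179   0.0682] 0.0032081050792636887 0.016447487805112068
tri [ 0.6497 -0.1875 -0.0144] 0.0022791969265493913 -0.07611907224781647
angle 0.3370268096934957 delta tool cm [1.5934 0.1038 3.251 ]
```

Run:
```python
from h import *
from scipy.spatial.transform import Rotation as R
L=lambda n:np.load(f"pics/{n}.npy",allow_pickle=True).item()
w=L("w7");t=L("t4");s=shot("scene"); np.save("pics/s8.npy",s,allow_pickle=True)
g=s["pixels"][190:213,300:322].min(2); print(g)
O=np.array([.6265,-.1916,0]);b=np.radians(-30.6);xv=np.array([np.cos(b),np.sin(b),0]);yv=np.array([-xv[1],xv[0],0])
n=-xv*np.sin(np.radians(35))+np.array([0,0,np.cos(np.radians(35))]); H=O+xv*.07+np.array([0,0,.115])
for v in((310.9,201.2),):
  for c,u in((t,(299.7,147.5)),(w,(259.5,50))):
    p,e=tri(ray(c,u),ray(s,v)); print(p,e,(p-H)@n,(p-O)@xv,(p-O)@yv)
for off in(0,-.006,-.012):
  o,d=ray(w,(259.5,50)); p=o+d*((H+off*n-o)@n)/(d@n); print(off,p,proj(s,p),proj(t,p))
```

```text
[[ 46  42  42  61 110 138 107  88  84  87  86  88  87  82  92  87  81  78
   83  73  51  46]
 [ 52  42  58  69  85 136 121  92  87  87  85  86  84  82  90  92  86  85
   86  83  75  65]
 [ 56  48  68  91 105 134 135 103  85  87  86  87  81  81  87  93  87  86
   86  87  84  80]
 [ 71  63  79 113 129 125 125  98  88  85  89  85  80  81  90  89  85  87
   89  88  88  87]
 [ 97 101 109 127 115 100  93  89  86  90  84  82  78  83  87  90  88  88
   89  87  87  91]
 [118 129 121 118  95  86  87  84  92  88  84  89  89  87  88  88  87  87
   88  85  86  89]
 [130 118  99  93  88  85  82  81  90  81  93 112 104  90  87  86  88  86
   89  87  87  89]
 [115  93  85  85  88  88  80  80  82  72  85 113 116  97  89  87  87  83
   86  87  87  86]
 [ 90  85  88  88  88  87  79  89  91  78  63  92 118 113  94  89  88  88
   88  86  86  87]
 [ 89  90  88  89  85  77  81  81  84  90  67  69 104 121 104  91  88  87
   89  86  88  88]
 [ 87  84  90  86  78  82  99  71  62  92  76  52  74 119 117  97  89  87
   86  88  89  86]
 [ 89  83  91  82  77  86 110  83  58  76  71  51  63 114 125 101  89  86
   
[... 775 characters left out ...]
05  73  59  77  89  90  91  91  91  91  80  81  77  54  59
   78  72  78  99]
 [ 90 100 108 113  96  84  84  90  92  88  88  87  83  80  83  97  68  51
   49  65  80  89]
 [ 91  99 102 105 101 100  97  96  92  91  86  83  80  84  83 112  95  78
   54  48  54  73]]
[ 0.6379 -0.183   0.054 ] 0.007223989029033664 -0.01291189635039067 0.0054242268381363345 0.013237429330899766
[ 0.641  -0.1825  0.0527] 0.0045806265309502915 -0.015369843898542736 0.00786554648366097 0.015245690781830166
0 [ 0.6373 -0.1793  0.0681] [309.1736 197.9487] [299.9514 146.0795]
-0.006 [ 0.6382 -0.1799  0.0616] [309.3815 199.3716] [299.8897 146.1808]
-0.012 [ 0.6392 -0.1805  0.055 ] [309.5884 200.7877] [299.8286 146.281 ]
```

Request:
arm_command:
  series:
    - {"dx":0.2,"dy":0.1,"dz":0.5,"roll":0,"claw":1}
    - {"dx":0.5,"dy":0,"dz":1.2,"roll":0,"claw":1}
    - {"dx":0.5,"dy":0,"dz":1.2,"roll":0,"claw":1}
    - {"dx":0.5,"dy":0,"dz":1.1,"roll":0,"claw":1}
    - {"dx":0.2,"dy":0,"dz":0.4,"roll":0,"claw":1}
    - {"dx":0,"dy":0,"dz":0,"roll":0,"claw":1}
    - {"dx":0,"dy":0,"dz":0,"roll":0,"claw":1}
    - {"dx":0,"dy":0,"dz":0,"roll":0,"claw":1}

```text
t: 13.8
position: [0.5428, -0.1248, 0.1932]
tcp_rot: [0.0, 0.965, -0.264, 0.0]
ft_force: [-0.1, -0.2, -1.3]
gripper_width: 0.305
gripper_force: 20.0
```

Run:
```python
from h import *
from scipy.spatial.transform import Rotation as R
c=shot("wrist","w9"); np.save("pics/w9.npy",c,allow_pickle=True)
g=c["pixels"].astype(int).mean(2); print("boundary rows",g[125:150,256:262].mean(1).round())
m=np.zeros((384,512),np.uint8); y0,y1,x0,x1=0,75,225,290; m[y0:y1,x0:x1]=(c["pixels"][y0:y1,x0:x1].min(2)>165)*255
m=cv2.morphologyEx(m,cv2.MORPH_CLOSE,np.ones((9,9))); cs=max(cv2.findContours(m,0,1)[0],key=cv2.contourArea); rc=cv2.minAreaRect(cs); print(rc)
ob=status.get_obs(); q=ob["tcp_rot"]; Rm=R.from_quat(np.r_[q[1:],q[0]]).as_matrix(); tcp=ob["position"]; print(tcp,ob["t"],ob["ft_force"])
a=np.radians(35.3); nz=-(Rm@[np.sin(a),0,np.cos(a)]); nose=tcp-Rm[:,2]*.0188-.112*nz
lab=np.array([.638,-.180,.0548]); x=Rm@[np.cos(a),0,-np.sin(a)]; y=Rm[:,1]; d=lab-nose; print("label in nose",d@x,d@y,d@nz, "label proj",proj(c,lab))
```

```text
boundary rows [ 31.  29.  30.  30.  33.  33.  39.  37.  45.  44.  43.  43.  35.  56.
 105. 130. 133. 132. 131. 133. 133. 133. 133. 133. 134.]
((260.0, 59.49999237060547), (51.99999237060547, 28.999996185302734), -0.0)
[ 0.5428 -0.1247  0.1933] 13.85 [-0.1507  0.0699 -1.6419]
label in nose -0.0012268030306808362 -0.0008605348843827892 -0.0799534902752341 label proj [258.266   67.1206]
```

View pics/w9.png

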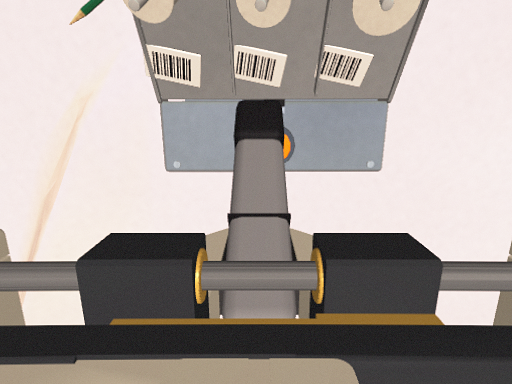

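The label's corners centre at about (260,66) against a predicted (258,67), so the aim is good. Hold for over two seconds.

Request:
arm_command:
  series:
    - {"dx":0,"dy":0,"dz":0,"roll":0,"claw":1}
    - {"dx":0,"dy":0,"dz":0,"roll":0,"claw":1}
    - {"dx":0,"dy":0,"dz":0,"roll":0,"claw":1}
    - {"dx":0,"dy":0,"dz":0,"roll":0,"claw":1}
    - {"dx":0,"dy":0,"dz":0,"roll":0,"claw":1}
    - {"dx":0,"dy":0,"dz":0,"roll":0,"claw":1}
    - {"dx":0,"dy":0,"dz":0,"roll":0,"claw":1}
    - {"dx":0,"dy":0,"dz":0,"roll":0,"claw":1}
    - {"dx":0,"dy":0,"dz":0,"roll":0,"claw":1}
    - {"dx":0,"dy":0,"dz":0,"roll":0,"claw":1}
    - {"dx":0,"dy":0,"dz":0,"roll":0,"claw":1}
    - {"dx":0,"dy":0,"dz":0,"roll":0,"claw":1}
    - {"dx":0,"dy":0,"dz":0,"roll":0,"claw":1}
    - {"dx":0,"dy":0,"dz":0,"roll":0,"claw":1}
    - {"dx":0,"dy":0,"dz":0,"roll":0,"claw":1}
    - {"dx":0,"dy":0,"dz":0,"roll":0,"claw":1}
    - {"dx":0,"dy":0,"dz":0,"roll":0,"claw":1}
    - {"dx":0,"dy":0,"dz":0,"roll":0,"claw":1}
    - {"dx":0,"dy":0,"dz":0,"roll":0,"claw":1}
    - {"dx":0,"dy":0,"dz":0,"roll":0,"claw":1}

```text
t: 15.85
position: [0.5426, -0.1247, 0.1927]
tcp_rot: [0.0, 0.965, -0.264, 0.0]
ft_force: [0.3, 0.3, -0.0]
gripper_width: 0.304
gripper_force: 20.0
```

Request:
arm_command:
  series:
    - {"dx":0,"dy":0,"dz":0,"roll":0,"claw":1}
    - {"dx":0,"dy":0,"dz":0,"roll":0,"claw":1}
    - {"dx":0,"dy":0,"dz":0,"roll":0,"claw":1}
    - {"dx":0,"dy":0,"dz":0,"roll":0,"claw":1}
    - {"dx":-0.3,"dy":0,"dz":-0.6,"roll":0,"claw":1}
    - {"dx":-0.7,"dy":0,"dz":-1.2,"roll":0,"claw":1}
    - {"dx":-1,"dy":0,"dz":-1.5,"roll":0,"claw":1}
    - {"dx":-1,"dy":0,"dz":-1.2,"roll":0,"claw":1}
    - {"dx":0,"dy":0,"dz":-0.5,"roll":0,"claw":1}
    - {"dx":0,"dy":0,"dz":0,"roll":0,"claw":1}
    - {"dx":0,"dy":0,"dz":0,"roll":0,"claw":1}

```text
t: 16.95
position: [0.5168, -0.1095, 0.2427]
tcp_rot: [0.0, 0.965, -0.264, 0.0]
ft_force: [0.1, 0.5, -1.4]
gripper_width: 0.302
gripper_force: 20.0
```

Request:
arm_command:
  series:
    - {"dx":-1.4,"dy":-0.5,"dz":0,"roll":0,"claw":1}
    - {"dx":-2.4,"dy":-0.9,"dz":0,"roll":0,"claw":1}
    - {"dx":-2.6,"dy":-1,"dz":0,"roll":0,"claw":1}
    - {"dx":-2.6,"dy":-1,"dz":0,"roll":0,"claw":1}
    - {"dx":-2.6,"dy":-1,"dz":0,"roll":0,"claw":1}
    - {"dx":-2.6,"dy":-1,"dz":0,"roll":0,"claw":1}
    - {"dx":-2.6,"dy":-1,"dz":0,"roll":0,"claw":1}
    - {"dx":-2.6,"dy":-1,"dz":0,"roll":0,"claw":1}
    - {"dx":-2.6,"dy":-1,"dz":0,"roll":0,"claw":1}
    - {"dx":-2.4,"dy":-0.9,"dz":0,"roll":0,"claw":1}
    - {"dx":-1.4,"dy":-0.5,"dz":0,"roll":0,"claw":1}
    - {"dx":-0.6,"dy":-0.2,"dz":0,"roll":0,"claw":1}
    - {"dx":0,"dy":0,"dz":0,"roll":0,"claw":1}
    - {"dx":0,"dy":0,"dz":0,"roll":0,"claw":1}

```text
t: 18.35
position: [0.3411, 0.1107, 0.2426]
tcp_rot: [0.0, 0.965, -0.264, 0.0]
ft_force: [-0.7, 0.2, -0.5]
gripper_width: 0.299
gripper_force: 20.0
```

Run:
```python
from h import *
from scipy.spatial.transform import Rotation as R
ob=status.get_obs(); q=ob["tcp_rot"]; Rm=R.from_quat(np.r_[q[1:],q[0]]).as_matrix(); tcp=ob["position"]; print(tcp,q,ob["q"])
print("stand rel cm",100*Rm.T@(tcp-np.array([.4415,.051,0])))
```

```text
[0.3411 0.1107 0.2426] [ 0.0002  0.9645 -0.2641  0.    ] [ 0.0995  0.0139  1.8911 -0.0004  1.2367  2.2049]
stand rel cm [-11.6807  -0.0126 -24.2573]
```

Request:
arm_command:
  series:
    - {"dx":0,"dy":0,"dz":1.5,"roll":0,"claw":1}
    - {"dx":0,"dy":0,"dz":3,"roll":0,"claw":1}
    - {"dx":0,"dy":0,"dz":3,"roll":0,"claw":1}
    - {"dx":0,"dy":0,"dz":3,"roll":0,"claw":1}
    - {"dx":0,"dy":0,"dz":2,"roll":0,"claw":1}
    - {"dx":0,"dy":0,"dz":0.9,"roll":0,"claw":1}
    - {"dx":0,"dy":0,"dz":0,"roll":0,"claw":1}
    - {"dx":0,"dy":0,"dz":0,"roll":0,"claw":1}

```text
t: 19.15
position: [0.3414, 0.1109, 0.1092]
tcp_rot: [-0.0, 0.964, -0.264, 0.0]
ft_force: [0.4, 0.3, -0.9]
gripper_width: 0.305
gripper_force: 20.0
```

Request:
arm_command:
  series:
    - {"dx":0.5,"dy":0,"dz":0,"roll":0,"claw":1}
    - {"dx":0.5,"dy":0,"dz":0,"roll":0,"claw":1}
    - {"dx":0.5,"dy":0,"dz":0,"roll":0,"claw":1}
    - {"dx":0.5,"dy":0,"dz":0,"roll":0,"claw":1}
    - {"dx":0.5,"dy":0,"dz":0,"roll":0,"claw":1}
    - {"dx":0.5,"dy":0,"dz":0,"roll":0,"claw":1}
    - {"dx":0,"dy":0,"dz":0,"roll":0,"claw":1}

```text
t: 19.85
position: [0.3662, 0.0956, 0.1088]
tcp_rot: [0.0, 0.964, -0.264, -0.001]
ft_force: [-2.7, 0.4, -1.1]
gripper_width: 0.299
gripper_force: 20.0
```

Request:
arm_command:
  series:
    - {"dx":0.5,"dy":0,"dz":0,"roll":0,"claw":1}
    - {"dx":0.5,"dy":0,"dz":0,"roll":0,"claw":1}
    - {"dx":0.5,"dy":0,"dz":0,"roll":0,"claw":1}
    - {"dx":0.5,"dy":0,"dz":0,"roll":0,"claw":1}
    - {"dx":0.5,"dy":0,"dz":0,"roll":0,"claw":1}
    - {"dx":0.5,"dy":0,"dz":0,"roll":0,"claw":1}
    - {"dx":0.5,"dy":0,"dz":0,"roll":0,"claw":1}
    - {"dx":0.5,"dy":0,"dz":0,"roll":0,"claw":1}
    - {"dx":0,"dy":0,"dz":0,"roll":0,"claw":1}
    - {"dx":-0.5,"dy":0,"dz":0,"roll":0,"claw":1}
    - {"dx":0,"dy":0,"dz":-2,"roll":0,"claw":1}
    - {"dx":0,"dy":0,"dz":-4,"roll":0,"claw":1}
    - {"dx":0,"dy":0,"dz":-2,"roll":0,"claw":1}
    - {"dx":0,"dy":0,"dz":0,"roll":0,"claw":1}
    - {"dx":0,"dy":0,"dz":0,"roll":0,"claw":1}

```text
t: 21.35
position: [0.3965, 0.078, 0.1885]
tcp_rot: [-0.0, 0.965, -0.264, 0.001]
ft_force: [-0.7, -0.3, -1.3]
gripper_width: 0.306
gripper_force: 20.0
```

Run:
```python
from h import *
from scipy.spatial.transform import Rotation as R
ob=status.get_obs(); q=ob["tcp_rot"]; Rm=R.from_quat(np.r_[q[1:],q[0]]).as_matrix(); tcp=ob["position"]; print(tcp,q)
print("stand rel cm",100*Rm.T@(tcp-np.array([.4415,.051,0])))
c=shot("wrist"); s=shot("scene")
np.save("pics/w10.npy",c,allow_pickle=True)
a=c["pixels"][:,:,::-1]; b=cv2.resize(s["pixels"][110:230,160:260,::-1],(320,384),interpolation=cv2.INTER_CUBIC)
cv2.imwrite("pics/p10.png",cv2.resize(np.hstack([a,b]),(800,369)))
G=tcp-Rm[:,2]*.0188
for th in(-8,-4,0,4,8,12):
  r=np.radians(th); ax=Rm@[np.sin(r),0,np.cos(r)]; up=Rm@[np.cos(r),0,-np.sin(r)]
  print(th,proj(c,G+ax*.112+up*.019),proj(c,G+ax*.072+up*.018))
```

```text
[0.3965 0.078  0.1885] [-0.      0.9645 -0.2639  0.0007]
stand rel cm [ -5.2227  -0.0414 -18.8595]
-8 [259.3799 197.0095] [259.4589 205.2833]
-4 [259.3799 187.9526] [259.4604 198.5948]
0 [259.3809 178.9148] [259.4628 191.9925]
4 [259.3828 169.8863] [259.4662 185.4822]
8 [259.3859 160.858 ] [259.4705 179.0709]
12 [259.39   151.8217] [259.4757 172.7676]
```

View pics/p10.png

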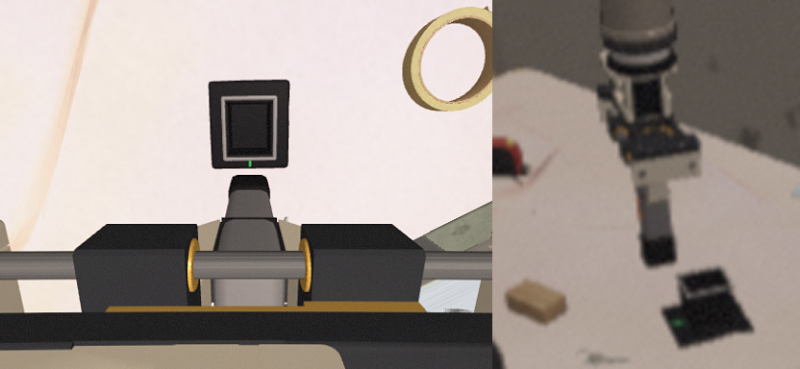

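The scanner is upright again: the nose edge is at about display row 175 and the boundary at about 187, so the tilt is near 0°. The empty pocket's rim spans display (221,95) to (276,161).

Run:
```python
from h import *
from scipy.spatial.transform import Rotation as R
c=np.load("pics/w10.npy",allow_pickle=True).item()
g=c["pixels"].astype(int).mean(2)
print("col",[(i+85,int(v)) for i,v in enumerate(g[85:185,252:264].mean(1))])
print("row",[(i+210,int(v)) for i,v in enumerate(g[128:138,210:310].mean(0))])
ob=status.get_obs(); q=ob["tcp_rot"]; Rm=R.from_quat(np.r_[q[1:],q[0]]).as_matrix(); tcp=ob["position"]
for z in(.053,.056,.059):
  P=[onz(c,(u*1.04,v*1.04),z) for u,v in((221,95),(276,95),(276,161),(221,161))]
  m=np.mean(P,0); print(z,m,[np.linalg.norm(P[i]-P[i-1]) for i in range(4)],100*Rm.T@(m-tcp))
```

```text
col [(85, 33), (86, 39), (87, 43), (88, 43), (89, 42), (90, 42), (91, 42), (92, 40), (93, 42), (94, 42), (95, 42), (96, 42), (97, 39), (98, 37), (99, 85), (100, 145), (101, 165), (102, 149), (103, 113), (104, 60), (105, 33), (106, 26), (107, 16), (108, 26), (109, 40), (110, 40), (111, 40), (112, 36), (113, 39), (114, 38), (115, 39), (116, 39), (117, 38), (118, 39), (119, 40), (120, 39), (121, 38), (122, 39), (123, 37), (124, 38), (125, 37), (126, 38), (127, 39), (128, 37), (129, 38), (130, 38), (131, 36), (132, 37), (133, 37), (134, 37), (135, 37), (136, 38), (137, 35), (138, 36), (139, 37), (140, 37), (141, 35), (142, 35), (143, 36), (144, 37), (145, 36), (146, 36), (147, 37), (148, 35), (149, 37), (150, 35), (151, 35), (152, 37), (153, 31), (154, 18), (155, 20), (156, 20), (157, 18), (158, 18), (159, 20), (160, 23), (161, 38), (162, 43), (163, 88), (164, 161), (165, 163), (166, 127), (167, 73), (168, 47), (169, 51), (170, 51), (171, 52), (172, 49), (173, 33), (174, 33), (175, 144), (176, 244), (177, 236), (178, 234), (179, 234), (180, 239), (181, 231), (182, 2), (183, 13), (184, 19
[... 1001 characters left out ...]
), (299, 17), (300, 154), (301, 232), (302, 237), (303, 235), (304, 234), (305, 234), (306, 234), (307, 234), (308, 234), (309, 234)]
0.053 [0.4421 0.052  0.053 ] [np.float64(0.06198025275350441), np.float64(0.0511968757792272), np.float64(0.06196901567674886), np.float64(0.05424297782775196)] [ 5.3248 -0.1399 13.4548]
0.056 [0.4423 0.0519 0.056 ] [np.float64(0.061346742243733265), np.float64(0.050673583965581685), np.float64(0.061335620023015035), np.float64(0.053688551296581954)] [ 5.3431 -0.139  13.1548]
0.059 [0.4424 0.0518 0.059 ] [np.float64(0.06071323173396209), np.float64(0.05015029215193614), np.float64(0.06070222436928116), np.float64(0.05313412476541193)] [ 5.3615 -0.1381 12.8548]
```

Request:
arm_command:
  series:
    - {"dx":1,"dy":-0.1,"dz":0,"roll":0,"claw":1}
    - {"dx":2,"dy":0,"dz":0,"roll":0,"claw":1}
    - {"dx":1.5,"dy":0,"dz":0,"roll":0,"claw":1}
    - {"dx":0.8,"dy":0,"dz":0,"roll":0,"claw":1}
    - {"dx":0,"dy":0,"dz":0,"roll":0,"claw":1}
    - {"dx":0,"dy":0,"dz":1,"roll":0,"claw":1}
    - {"dx":0,"dy":0,"dz":1,"roll":0,"claw":1}
    - {"dx":0,"dy":0,"dz":1,"roll":0,"claw":1}
    - {"dx":0,"dy":0,"dz":1,"roll":0,"claw":1}
    - {"dx":0,"dy":0,"dz":1,"roll":0,"claw":1}
    - {"dx":0,"dy":0,"dz":0,"roll":0,"claw":1}
    - {"dx":0,"dy":0,"dz":0,"roll":0,"claw":1}

```text
t: 22.65
position: [0.4426, 0.0519, 0.1385]
tcp_rot: [0.0, 0.965, -0.264, -0.0]
ft_force: [0.1, -0.4, -0.4]
gripper_width: 0.305
gripper_force: 20.0
```

Request:
arm_command:
  series:
    - {"dx":0,"dy":0,"dz":0.8,"roll":0,"claw":1}
    - {"dx":0,"dy":0,"dz":0.8,"roll":0,"claw":1}
    - {"dx":0,"dy":0,"dz":0.8,"roll":0,"claw":1}
    - {"dx":0,"dy":0,"dz":0.8,"roll":0,"claw":1}
    - {"dx":0,"dy":0,"dz":0.3,"roll":0,"claw":1}
    - {"dx":0,"dy":0,"dz":0.3,"roll":0,"claw":1}
    - {"dx":0,"dy":0,"dz":0.2,"roll":0,"claw":1}
    - {"dx":0,"dy":0,"dz":0,"roll":0,"claw":1}
    - {"dx":0,"dy":0,"dz":0,"roll":0,"claw":1}

```text
t: 23.55
position: [0.4428, 0.0518, 0.0989]
tcp_rot: [0.0, 0.965, -0.264, 0.0]
ft_force: [0.3, -0.1, -0.3]
gripper_width: 0.303
gripper_force: 20.0
```

Request:
arm_command:
  series:
    - {"dx":0,"dy":0,"dz":0.1,"roll":0,"claw":1}
    - {"dx":0,"dy":0,"dz":0.1,"roll":0,"claw":1}
    - {"dx":0,"dy":0,"dz":0,"roll":0,"claw":1}
    - {"dx":0,"dy":0,"dz":0,"roll":0,"claw":1}

```text
t: 23.95
position: [0.4428, 0.0518, 0.097]
tcp_rot: [-0.0, 0.965, -0.264, 0.0]
ft_force: [-1.4, 0.1, 2.9]
gripper_width: 0.301
gripper_force: 20.0
```

Contact with the floor (about 3 N) at the original height. Release and rise.

Request:
arm_command:
  series:
    - {"dx":0,"dy":0,"dz":0,"roll":0,"claw":0}
    - {"dx":0,"dy":0,"dz":0,"roll":0,"claw":0}
    - {"dx":0,"dy":0,"dz":0,"roll":0,"claw":0}
    - {"dx":0,"dy":0,"dz":0,"roll":0,"claw":0}
    - {"dx":0,"dy":0,"dz":0,"roll":0,"claw":0}
    - {"dx":0,"dy":0,"dz":0,"roll":0,"claw":0}
    - {"dx":0,"dy":0,"dz":-1,"roll":0,"claw":0}
    - {"dx":0,"dy":0,"dz":-3,"roll":0,"claw":0}
    - {"dx":0,"dy":0,"dz":-4,"roll":0,"claw":0}
    - {"dx":0,"dy":0,"dz":-4,"roll":0,"claw":0}
    - {"dx":0,"dy":0,"dz":-2,"roll":0,"claw":0}
    - {"dx":-3,"dy":0,"dz":0,"roll":0,"claw":0}
    - {"dx":-4,"dy":0,"dz":0,"roll":0,"claw":0}
    - {"dx":-1,"dy":0,"dz":0,"roll":0,"claw":0}
    - {"dx":0,"dy":0,"dz":0,"roll":0,"claw":0}
    - {"dx":0,"dy":0,"dz":0,"roll":0,"claw":0}

```text
t: 25.55
position: [0.3747, 0.0924, 0.2373]
tcp_rot: [-0.0, 0.965, -0.264, 0.001]
ft_force: [-0.3, 0.1, 0.2]
gripper_width: 0.998
gripper_force: 0.0
```

Run:
```python
from h import *
c=shot("wrist"); t=shot("top")
a=c["pixels"][:300,:380,::-1]; b=cv2.resize(t["pixels"][95:195,250:360,::-1],(422,384),interpolation=cv2.INTER_CUBIC)
cv2.imwrite("pics/p11.png",np.hstack([a,b[:300]])[:,:800])
print(status.get_obs()["position"],status.get_obs()["t"])
```

```text
[0.3748 0.0921 0.2368] 25.65
```

View pics/p11.png

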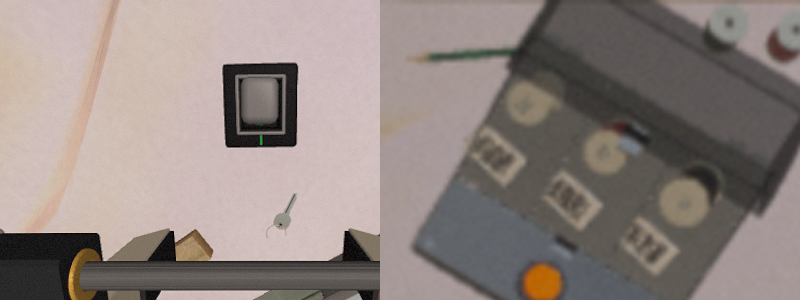

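The scanner stands upright in its pocket at (260,102), and the top view shows the cover still open.

```bash
python3 -c "
from cell import job
print(job.hand_in())"
```

```text
the job is handed in; nothing more can be done
None
```

I opened the cover, held the scanner about 8 cm from the red spool's label for over two seconds, and put it back upright in its stand with the cover still open. I handed the job in at about 26 s of the 64 s limit, and no verdict came back.

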